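Test the lab's mains safety unit and hold its terminal cover for screwing

ROBOT

A 6-joint arm with a two-finger parallel gripper is mounted at the origin on the work surface. World frame = base frame: x ahead of the robot, y to its left, z up, the work surface at z = 0. Lengths are in m, angles in degrees, forces in N, time in s.
With the tool pointing down it reaches from about 0.35 to 0.875 m from the base axis. Payload 4.2 kg.
Tool frame: the origin (TCP) lies at the very end of the fingers, on their centre line; the grasp point (between the pads) lies r.pinch_z behind it (r.pinch_z is the distance from the TCP to the grasp point, in m); z points along the fingers, y is the line along which they close (so a half turn about z gives the same grasp; the last joint's range is limited). The gripper opens to 87 mm and grips with 3 to 60 N. Pads are 19 mm wide; open, the fingers measure 117 mm over their backs; the gripper's body (75 mm by 190 mm) begins 51 mm behind the grasp point.
Start: joints at [90.905, 22.042, 0.453, 0, -68.411, -14.817], TCP at [0.15, 0.607, 0.223] pointing down, gripper open.
Joint ranges: [-179.83, 179.83], [-69.29, 118.12], [-61.27, 80.66], [-181.25, 117.63], [-171.15, -9.14], [-177.46, 177.46]. Speed limits (degrees/s): [159.86, 159.86, 180, 180, 180, 180].

INTERFACE

Orientations are given as a 3x3 rotation matrix whose columns are the frame's x, y, z axes.
In Python, from rig import r gives the robot as it stands.
- The arm moves only by the tool step_arm, never from a script. Its arguments are lists of equal length, an entry for each row: "delta_pos": the shift along the world's x, y, z in mm, a list of three; "dr": the turn, a rotation vector about the world's x, y, z in degrees, a list of three. A call has exactly 8 rows; each row is the pose to reach, as a shift and turn from the pose commanded when the call began; what a row does not reach only later rows make up. A row lasts 1/8 s, in which the tool goes at most 62.5 mm and 10.7 degrees, less where a joint would pass 70% of its speed; a pose out of reach is approached as far as the arm can. A call with a gripper value outside its range is refused whole. "fingers" is the opening, from -1 (shut) to 1 (fully open), set as the call begins (left out, the last holds). The fingers move at their own pace and stop on an object; "force" is the grip in N (left out, the last holds). Time passes only in rows, so rows that repeat a pose let the fingers close, or fill a call up. It gives the time, the measured TCP pose, the force, the opening and the grip force at its end, in the units of the state.
- r.get_state(): the state, without advancing time (a new reading comes with each control period).
- r.snapshot(name): name is "side" or "top" or "wrist"; returns a dict with "img" (480x640x3 uint8, red, green, blue), "fovy" (degrees; the focal length in pixels is half the picture's height over the tangent of half this angle, whatever the lens; pixels are square), "cx", "cy" (the principal point, pixels), "dist" ([k1, k2, p1, p2, k3] as OpenCV has them; the pictures are not rectified), "extrinsics" (4x4, takes a point from world to camera coordinates). Camera axes: x right, y down, z forward; pixel columns grow to the right and rows downward; lengths in m; the calibration is good to about 2 mm. A picture is of the moment at which its call begins. There is no depth.
- r.job_done(): hands the job in; it is judged then, once.
The state is a dict: "clock": time; "q": joint angles; "joint_vel": joint speeds; "effort": joint torques, N m; "eef_pos": TCP position; "orientation": TCP orientation; "wrist_force": force on the tool from outside, world axes, zero at the start; "torque": the same for the moment, N m; "gripper_width": finger opening in m; "grasp_force": force on a finger pad.
Only numpy, scipy, OpenCV 4.12 (cv2) and the standard library are available. Lean on these libraries where they do the work, as an engineer would, in place of code of your own. Each camera call takes 0.05 s, during which the arm holds its last target. There are 200 camera calls.

TASK

Put the bench's mains safety unit back in order: press its round test button and keep it down until the lever drops, then lift the lever back up and let go of it so that it stays up. Then fetch the grey flanged terminal cover and, with it standing square and centred against the sprung seal plate on the unit's front (flange to the plate, its underside on or just above the bench), press it in steadily with about 9 N, so that the plate goes in about half its travel. Finish while still holding it pressed like that, as a third hand for the colleague who will screw it on, and leave everything else on the bench where it is.

Things in the scene. Friction and masses are not known exactly. Their poses are not given: they have to be found in the camera images.
- unit: Mains safety unit, fixed to the bench: white box 110 (x) x 220 (y) x 85 mm high. Origin: centre of its underside on the bench; its +x points from its front to its back. On its top are the test button and the lever; on its front face (x = -55) is the sprung seal plate.
- button_top (a point): Centre of the top of the test button, a grey round cap 24 mm in diameter, standing 21.5 mm above the unit's top; at (-10, -55, 106.5) mm in the unit's frame. It is pressed straight down; spring force about 2 N at first, 4.6 N at the bottom.
- button (a joint): Travel of the test button in m: 0 released, 0.007 fully down. Inside the unit it tips the lever past its balance at about 0.005; keep it down until the lever has dropped. It springs back when released.
- lever (a joint): Lever angle in rad: 0 is up (on), leaning 0.3 rad from vertical to the unit's back, on its stop; 1.55 is dropped, leaning 1.25 rad from vertical to the unit's front (0.32 rad above level). It balances at about 0.3 and falls by its own weight to either side; lifting it takes under 1 N. It cannot stay up while the button is down.
- lever_tip (a point): Middle of the lever's free end. The lever is a black bar, 14 mm wide (along the unit's y), 8 mm thick (11 mm in the last 12 mm), 52 mm long from its hinge to this point; it can be pinched across its 14 mm width from above, 35 to 45 mm from the hinge.
- lever_hinge (a point): Hinge point of the lever, fixed at (-10, 55, 96) mm in the unit's frame; the axis runs along the unit's y. Two small cheeks stand beside the lever here, 102 mm high at most and within 8 mm of the axis in x.
- seal_face (a point): Centre of the front face of the sprung seal plate, a black rubber-faced upright plate 104 mm wide (y), from 4 to 76 mm above the bench. With the plate out it is at (-83, 0, 40) mm in the unit's frame. It faces the unit's -x.
- seal (a joint): How far the seal plate is pushed in along the unit's +x, in m: 0 out, 0.018 at its end stop. Spring 1000 N/m without preload: 9 N at 0.009.
- cover: Loose grey plastic terminal cover, about 0.18 kg. Origin under its centre. At its +x end an upright flange 8 mm thick, 100 wide (y), 75 high; its flat outer face, x = +30, goes to the seal plate (cover +x along unit +x). Before it a box, x -30 to 22, 70 wide, 42 high, bearing a grip rib 14 mm thick (y), x -26 to 22, z 42 to 75: pinch it across y from above at x about -2.
- cover_face (a point): Point on the middle of the cover's outer flange face, at (30, 0, 40) mm in the cover's frame.
- junction_box: Bystander: plain low grey box with a white lid, 60 x 85 x 40 mm, without flange or rib. Origin under its centre. It and the cover may have swapped places.
- beaker: Bystander: glass beaker, 66 mm wide, 90 mm high. Origin under its centre.
- flask: Bystander: conical glass flask, 112 mm wide, 155 mm high. Origin under its centre.
- reagent_bottle: Bystander: brown bottle, 64 mm wide, 140 mm high. Origin under its centre.
- screwdriver: Bystander: the colleague's screwdriver lying on the bench. Origin under its middle, along its x.
- spatula: Bystander: steel lab spoon with a wooden handle lying on the bench. Origin under its middle, along its x.
- tube_rack: Bystander: white rack 80 x 110 mm with six tubes, 95 mm high. Origin under its centre.
There are look-alikes about, which are no part of the job. What is shaped like the unit but orange is not meant.

How it is judged:
By the outcome, as a careful person would: the job done as asked, in the order asked, and still so for the second after the job is handed in, while the arm keeps its last pose, push and grip.
It also fails if it takes over 72 s, if anything falls off the work surface, if the arm or the gripper's body presses on something with over 40 N, if the wrist force passes 120 N, or if a joint passes its speed limit or range.

## Working session

There is one attempt and no reset: what is moved stays moved. The work goes in short steps, Python scripts to look and compute and a tool call to move; the robot and the scene stay as the last step left them, time stands still between calls to the robot, and variables do not carry over. Pictures are saved under pics/ and viewed, at most 10 in all, crops included, and the job is handed in when it is done.

Besides the shell and the picture viewer there is one more tool, called after ">>>" as name(argument=value, ...) on one line, values as JSON. step_arm: Moves the arm, as the interface text tells. Its arguments: {"type":"object","properties":{"delta_pos":{"type":"array","items":{"type":"array","items":{"type":"number"}}},"dr":{"type":"array","items":{"type":"array","items":{"type":"number"}}},"fingers":{"type":"number"},"force":{"type":"number"}},"required":["delta_pos","dr"]}

```bash
mkdir -p pics; ls; cat > h.py <<'E'
import numpy as np, cv2
from rig import r
def snap(n,f=None):
    s=r.snapshot(n)
    if f: cv2.imwrite(f'pics/{f}.png',s['img'][:,:,::-1])
    return s
def K(s):
    f=240/np.tan(np.radians(s['fovy'])/2)
    return np.array([[f,0,s['cx']],[0,f,s['cy']],[0,0,1.]])
def ray(s,uv):
    p=cv2.undistortPoints(np.array(uv,float).reshape(-1,1,2),K(s),np.array(s['dist'],float)).reshape(-1,2)
    E=np.array(s['extrinsics']);R,t=E[:3,:3],E[:3,3]
    return -R.T@t, np.c_[p,np.ones(len(p))]@R
def onz(s,uv,z):
    o,d=ray(s,uv); z=np.broadcast_to(z,len(d)); return o+d*((z-o[2])/d[:,2])[:,None]
def proj(s,P):
    E=np.array(s['extrinsics']); return cv2.projectPoints(np.array(P,float).reshape(-1,3),cv2.Rodrigues(E[:3,:3])[0],E[:3,3],K(s),np.array(s['dist'],float))[0].reshape(-1,2)
E
python3 - <<'E'
from h import *
for n in('top','side','wrist'):
    s=snap(n,n+'0');print(n,s['fovy'],np.round(-s['extrinsics'][:3,:3].T@s['extrinsics'][:3,3],3))
st=r.get_state();print(st,r.pinch_z)
E
```

```text
pics
top 46.30727969855905 [ 0.403 -0.002  1.363]
side 50.592451687203805 [ 0.035 -0.869  0.789]
wrist 65.85046431613715 [0.222 0.59  0.385]
{'clock': 0.15, 'q': array([ 9.09053747e+01,  2.20818876e+01,  3.97233455e-01, -1.92625211e-02,
       -6.84125920e+01, -1.48164050e+01]), 'joint_vel': array([-0.01930128, -0.04096344,  0.23204087,  0.1189029 , -0.0321273 ,
        0.01080326]), 'effort': array([-1.37309694e-04, -3.91054559e+01,  1.87585795e+01,  4.22228739e+00,
        1.23508365e-02, -1.37581587e-04]), 'eef_pos': array([0.15014396, 0.60622163, 0.22169751]), 'orientation': array([[ 9.70640426e-01, -2.40534990e-01, -2.85755460e-04],
       [-2.40535124e-01, -9.70638943e-01, -1.70197287e-03],
       [ 1.32018650e-04,  1.72073790e-03, -9.99998511e-01]]), 'wrist_force': array([0.23012132, 0.18288585, 0.13598644]), 'torque': array([ 0.00058761,  0.00632936, -0.02211334]), 'grasp_force': 0.0, 'gripper_width': 0.08677952606478793} 0.0187
```

View pics/top0.png

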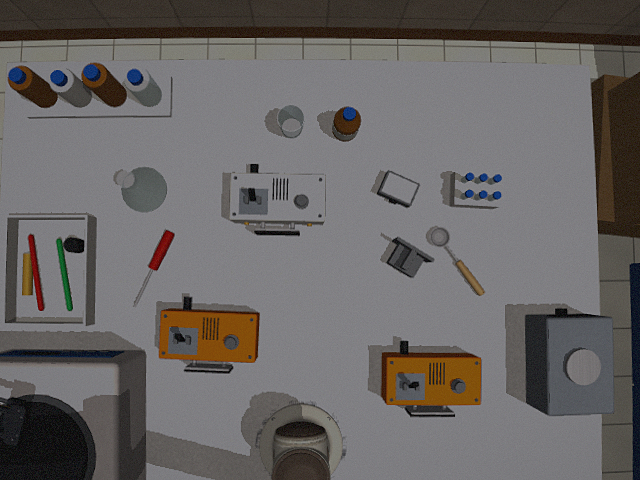

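View pics/side0.png

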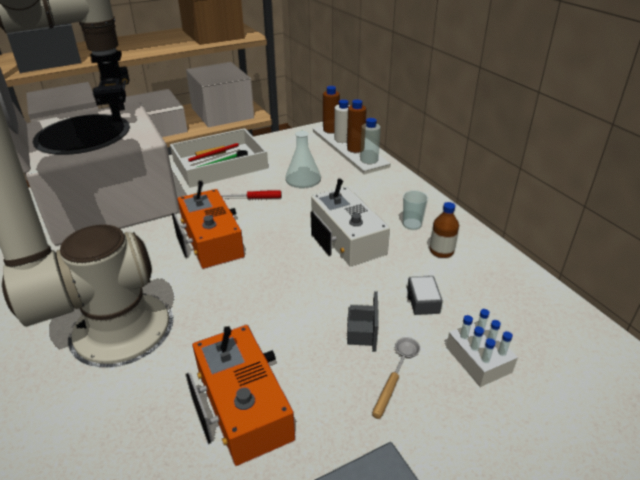

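The top view shows the white unit at about (278,198) px, with its front towards the robot and the plate at (277,233). The lever is at (252,195) and the button at (301,201). The cover is at (407,255) with its flange on the upper right side. The orange look-alikes are at (209,335) and (431,378).

```bash
python3 - <<'E'
from h import *
im=cv2.imread('pics/top0.png')
a=cv2.resize(im[155:245,220:336],None,fx=4,fy=4,interpolation=cv2.INTER_CUBIC)
b=cv2.resize(im[220:290,370:450],None,fx=4,fy=4,interpolation=cv2.INTER_CUBIC)
c=np.zeros((max(a.shape[0],b.shape[0]),a.shape[1]+b.shape[1],3),np.uint8);c[:a.shape[0],:a.shape[1]]=a;c[:b.shape[0],a.shape[1]:]=b
cv2.imwrite('pics/crop0.png',c)
E
```

```text
(no output)
```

View pics/crop0.png

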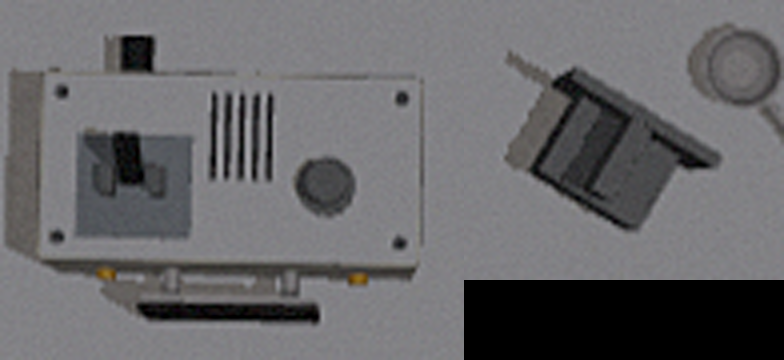

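The crop shows the unit's top screws at crop (62,91), (402,98), (399,243) and (57,236), the button at (325,184) and the lever hinge at about (130,178). The cover's flange top runs from (575,68) to (720,157).

```bash
python3 - <<'E'
from h import *
s=snap('top')
def px(p,x0,y0): return np.array(p,float)/4-.375+[x0,y0]
c=onz(s,px([(42,74),(421,78),(417,262),(40,258)],220,155),.085)
k=onz(s,px([(62,91),(402,98),(399,243),(57,236)],220,155),.085)
for q in(c,k):
    print(q.round(4).tolist(),q.mean(0).round(4)); 
    d=(q[0]+q[3]-q[1]-q[2])[:2]; print('yaw of +y',np.degrees(np.arctan2(-d[0],d[1])))
b=onz(s,px([(325,184)],220,155),.1065)[0];print('button',b)
f=onz(s,px([(575-464,68),(720-464,157),(556-464,88),(700-464,168)],370,220),.075);print('flange',f.round(4))
d=(f[0]-f[1])[:2];print('cover yaw',np.degrees(np.arctan2(-d[0],d[1])),np.linalg.norm(d), 'outer mid',(f[0]+f[1])/2)
# box far corners z=.042
g=onz(s,px([(635-464,230),(530-464,168)],370,220),.042);print(g)
E
```

```text
[[0.6434, 0.1607, 0.085], [0.641, -0.0574, 0.085], [0.5345, -0.0546, 0.085], [0.537, 0.1609, 0.085]] [0.589  0.0524 0.085 ]
yaw of +y -0.6406632604762077
[[0.6334, 0.1491, 0.085], [0.6294, -0.0464, 0.085], [0.5454, -0.0443, 0.085], [0.5496, 0.1513, 0.085]] [0.5895 0.0524 0.085 ]
yaw of +y -1.2153420176536476
button [ 0.57648117 -0.00198349  0.1065    ]
flange [[ 0.4971 -0.2251  0.075 ]
 [ 0.4453 -0.3091  0.075 ]
 [ 0.4855 -0.2139  0.075 ]
 [ 0.439  -0.2973  0.075 ]]
cover yaw -31.642898169325434 0.09866159250836648 outer mid [ 0.47122601 -0.26708787  0.075     ]
[[ 0.40339862 -0.26541513  0.042     ]
 [ 0.44027481 -0.20328847  0.042     ]]
```

>>> step_arm(delta_pos=[[10, -14, 0], [35, -50, 0], [65, -95, 0], [100, -143, 0], [135, -193, 0], [170, -243, 0], [205, -293, 0], [240, -343, 0]], dr=[[0, 0, 1], [0, 0, 3], [0, 0, 5], [0, 0, 7], [0, 0, 9], [0, 0, 11], [0, 0, 12], [0, 0, 12.7]], fingers=-1, force=10)

```text
clock: 1.2
eef_pos: [0.3908, 0.2609, 0.2229]
orientation: [[1.0, -0.02, 0.001], [-0.02, -1.0, 0.001], [0.001, -0.001, -1.0]]
wrist_force: [0.7, 0.1, 0.1]
gripper_width: 0.0152
grasp_force: 0.0
```

>>> step_arm(delta_pos=[[35, -50, 0], [70, -100, 0], [105, -150, 0], [140, -200, 0], [165, -236, 0], [180, -258, 0], [187, -266, 0], [187, -266, 0]], dr=[[0, 0, 0], [0, 0, 0], [0, 0, 0], [0, 0, 0], [0, 0, 0], [0, 0, 0], [0, 0, 0], [0, 0, 0]])

```text
clock: 2.2
eef_pos: [0.5768, -0.0028, 0.2224]
orientation: [[1.0, -0.022, -0.0], [-0.022, -1.0, 0.0], [-0.0, -0.0, -1.0]]
wrist_force: [-0.5, -0.3, 0.6]
gripper_width: 0.0005
grasp_force: 0.0
```

```bash
python3 - <<'E'
from h import *
s=snap('wrist','w1');st=r.get_state()
print(st['clock'],st['eef_pos'],st['orientation'].round(4).tolist(),st['wrist_force'],st['gripper_width'])
c=np.array([.5895,.0524,0]);a=np.radians(-1.2);R=np.array([[np.cos(a),-np.sin(a),0],[np.sin(a),np.cos(a),0],[0,0,1]])
for p in [(-10,-55,106.5),(-10,55,96),(-55,110,85),(-55,-110,85),(55,-110,85),(55,110,85)]: print(p,(c+R@np.array(p)/1e3).round(4),proj(s,c+R@np.array(p)/1e3).round(1))
E
```

```text
2.25 [ 0.57663426 -0.00215302  0.2225384 ] [[0.9998, -0.021, -0.0004], [-0.021, -0.9998, 0.0002], [-0.0004, -0.0002, -1.0]] [-0.29256739 -0.01402488 -0.21650546] 0.00036538903563564085
(-10, -55, 106.5) [ 0.5784 -0.0024  0.1065] [[321.2 242. ]]
(-10, 55, 96) [0.5807 0.1076 0.096 ] [[184.1 239. ]]
(-55, 110, 85) [0.5368 0.1635 0.085 ] [[129.5 286.8]]
(-55, -110, 85) [ 0.5322 -0.0564  0.085 ] [[384.9 286.1]]
(55, -110, 85) [ 0.6422 -0.0587  0.085 ] [[391.1 154.9]]
(55, 110, 85) [0.6468 0.1612 0.085 ] [[109.9 155. ]]
```

View pics/w1.png

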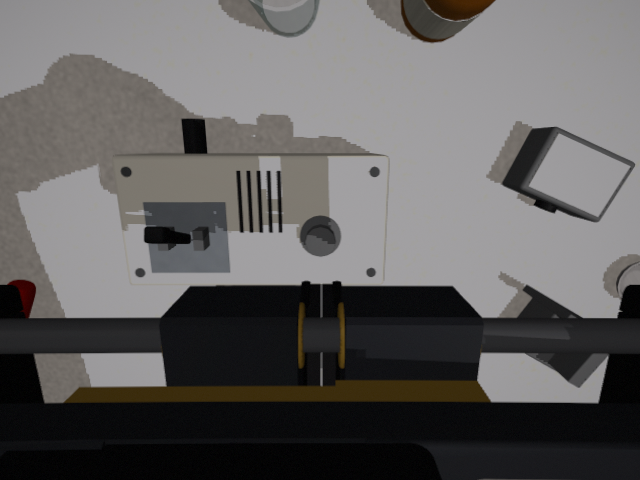

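The wrist view shows the unit's screws at (126,172), (375,172), (371,272) and (140,272), and the button cap at (320,238). The predicted button position was (321,242). I'll refine the unit pose from the screws.

```bash
python3 - <<'E'
from h import *
s=snap('wrist')
k=onz(s,[(126,172),(375,172),(371,272),(140,272)],.085)
print(k.round(4).tolist(),k.mean(0))
for i,j in((0,1),(3,2)): d=(k[i]-k[j]);print(np.degrees(np.arctan2(-d[0],d[1])),np.linalg.norm(d))
print(onz(s,[(320,238)],.1065))
# corners of top edge via mask of back edge rows
for z,uv in ((.085,[(116,153),(389,153),(384,284),(129,284)]),):
    q=onz(s,uv,z);print(q.round(4).tolist(),q.mean(0));
    for i,j in((0,1),(3,2)): d=(q[i]-q[j]);print(np.degrees(np.arctan2(-d[0],d[1])),np.linalg.norm(d))
E
```

```text
[[0.6332, 0.1516, 0.085], [0.6292, -0.0457, 0.085], [0.5452, -0.0437, 0.085], [0.5496, 0.1532, 0.085]] [0.5892925  0.05387346 0.085     ]
-1.18175960077233 0.19738579843793602
-1.2930204831242975 0.1969645615048881
[[ 0.5813772  -0.00090766  0.1065    ]]
[[0.6479, 0.157, 0.085], [0.6435, -0.0564, 0.085], [0.534, -0.055, 0.085], [0.539, 0.1642, 0.085]] [0.59109687 0.05243383 0.085     ]
-1.1653713907534757 0.21345299902203604
-1.3060148475252604 0.21928070049226608
```

>>> step_arm(delta_pos=[[1, 0, -25], [1.5, 0, -60], [1.5, 0, -90], [1.5, 0, -108], [1.5, 0, -114], [1.5, 0, -119], [1.5, 0, -122.5], [1.5, 0, -122.5]], dr=[[0, 0, 0], [0, 0, 0], [0, 0, 0], [0, 0, 0], [0, 0, 0], [0, 0, 0], [0, 0, 0], [0, 0, 0]])

```text
clock: 3.3
eef_pos: [0.5789, -0.002, 0.1008]
orientation: [[1.0, -0.021, 0.001], [-0.021, -1.0, 0.001], [0.001, -0.001, -1.0]]
wrist_force: [-3.1, 2.6, 4.4]
gripper_width: 0.0005
grasp_force: 2.0
```

```bash
python3 - <<'E'
from h import *
s=snap('side','s1');st=r.get_state()
print(st['clock'],st['eef_pos'],st['wrist_force'])
im=s['img'][160:300,280:420];cv2.imwrite('pics/s1c.png',cv2.resize(im[:,:,::-1],None,fx=4,fy=4,interpolation=cv2.INTER_CUBIC))
E
```

```text
3.35 [ 0.57899757 -0.00203984  0.10082685] [-2.55657084  1.57582104  3.56610716]
```

View pics/s1c.png

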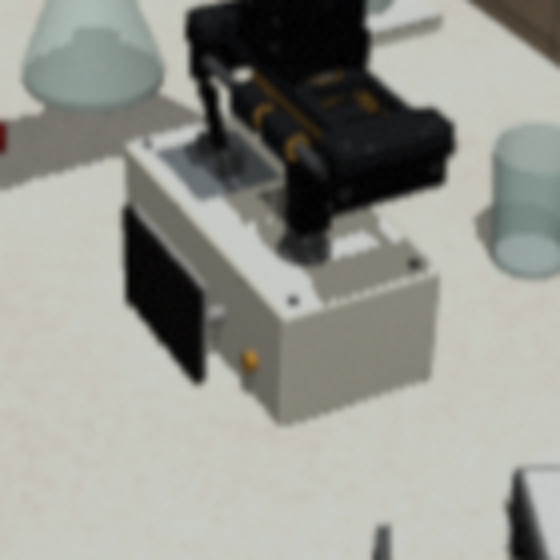

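The side view shows the fingertips on the button at crop (305,245), and the lever at (215,110) still nearly upright. I'll press slightly further and hold.

>>> step_arm(delta_pos=[[0, 0, -0.7], [0, 0, -0.7], [0, 0, -0.7], [0, 0, -0.7], [0, 0, -0.7], [0, 0, -0.7], [0, 0, -0.7], [0, 0, -0.7]], dr=[[0, 0, 0], [0, 0, 0], [0, 0, 0], [0, 0, 0], [0, 0, 0], [0, 0, 0], [0, 0, 0], [0, 0, 0]])

```text
clock: 4.35
eef_pos: [0.5791, -0.0021, 0.1]
orientation: [[1.0, -0.021, 0.001], [-0.021, -1.0, 0.0], [0.001, -0.0, -1.0]]
wrist_force: [-2.2, 2.9, 6.1]
gripper_width: 0.0006
grasp_force: 2.8
```

```bash
python3 - <<'E'
from h import *
s=snap('side');w=snap('wrist');st=r.get_state()
print(st['clock'],st['eef_pos'],st['wrist_force'])
im=cv2.resize(s['img'][170:270,290:410],None,fx=3.5,fy=3.5)
b=cv2.resize(w['img'],(480,360));c=np.zeros((360,900,3),np.uint8);c[:350,:420]=im;c[:,420:]=b
cv2.imwrite('pics/s2.png',cv2.resize(c[:,:,::-1],(800,320)))
E
```

```text
4.45 [ 0.57911992 -0.00211335  0.09996385] [-3.18346932  3.80373345  5.70060299]
```

View pics/s2.png

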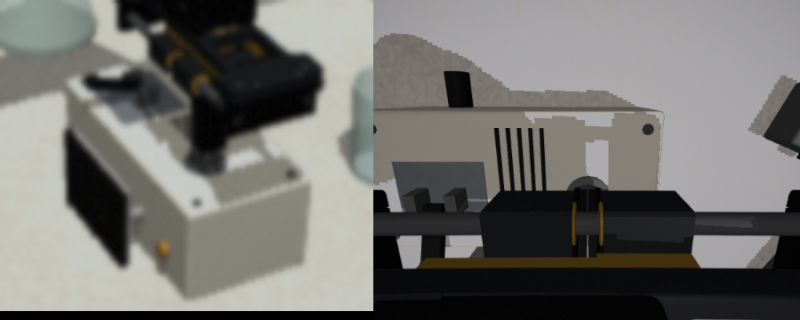

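The lever has dropped; in the left picture its tip now points forward at (100,80). Next I'll release the button and go to the lever.

>>> step_arm(delta_pos=[[0, 0, 10], [0, 0, 40], [0, 0, 60], [-10, 30, 60], [-20, 65, 60], [-30, 95, 60], [-35.5, 111, 60], [-35.5, 111, 60]], dr=[[0, 0, 0], [0, 0, 0], [0, 0, 0], [0, 0, 0], [0, 0, 0], [0, 0, 0], [0, 0, 0], [0, 0, 0]])

```text
clock: 5.45
eef_pos: [0.5433, 0.1092, 0.1595]
orientation: [[1.0, -0.02, 0.0], [-0.02, -1.0, -0.0], [0.0, 0.0, -1.0]]
wrist_force: [-0.6, 0.1, -0.4]
gripper_width: 0.0004
grasp_force: 0.0
```

>>> step_arm(delta_pos=[[0, 0, 0], [0, 0, 0], [0, 0, 0], [0, 0, -15], [0, 0, -35], [0, 0, -52], [0, 0, -66], [0, 0, -66]], dr=[[0, 0, 0], [0, 0, 0], [0, 0, 0], [0, 0, 0], [0, 0, 0], [0, 0, 0], [0, 0, 0], [0, 0, 0]], fingers=-0.08)

```text
clock: 6.45
eef_pos: [0.5423, 0.1082, 0.0917]
orientation: [[1.0, -0.021, -0.003], [-0.021, -1.0, -0.001], [-0.003, 0.001, -1.0]]
wrist_force: [0.4, 0.2, -0.2]
gripper_width: 0.0399
grasp_force: 0.0
```

>>> step_arm(delta_pos=[[0, 0, 0], [0, 0, 0], [0, 0, 0], [0, 0, 0], [0, 0, 0], [0, 0, 0], [0, 0, 0], [0, 0, 0]], dr=[[0, 0, 0], [0, 0, 0], [0, 0, 0], [0, 0, 0], [0, 0, 0], [0, 0, 0], [0, 0, 0], [0, 0, 0]], fingers=-1, force=4)

```text
clock: 7.45
eef_pos: [0.5434, 0.1086, 0.0937]
orientation: [[1.0, -0.021, 0.0], [-0.021, -1.0, -0.0], [0.0, 0.0, -1.0]]
wrist_force: [-1.2, -0.3, 4.9]
gripper_width: 0.0139
grasp_force: 4.0
```

>>> step_arm(delta_pos=[[4.3, -0.1, 9], [10.7, -0.2, 16.7], [18.8, -0.4, 22.5], [28.1, -0.6, 26.2], [38, -0.8, 27.4], [44, -0.9, 27], [48.5, -1, 26], [49.5, -1, 25.6]], dr=[[0, 0, 0], [0, 0, 0], [0, 0, 0], [0, 0, 0], [0, 0, 0], [0, 0, 0], [0, 0, 0], [0, 0, 0]])

```text
clock: 8.45
eef_pos: [0.5934, 0.1076, 0.1191]
orientation: [[1.0, -0.021, 0.001], [-0.021, -1.0, -0.0], [0.001, 0.0, -1.0]]
wrist_force: [0.2, -0.7, 2.1]
gripper_width: 0.014
grasp_force: 4.0
```

>>> step_arm(delta_pos=[[0, 0, 0], [0, 0, 0], [0, 0, 0], [0, 0, 0], [0, 0, 0], [0, 0, 0], [0, 0, 0], [0, 0, 0]], dr=[[0, 0, 0], [0, 0, 0], [0, 0, 0], [0, 0, 0], [0, 0, 0], [0, 0, 0], [0, 0, 0], [0, 0, 0]], fingers=0)

```text
clock: 9.45
eef_pos: [0.5927, 0.1077, 0.1189]
orientation: [[1.0, -0.021, -0.0], [-0.021, -1.0, 0.0], [-0.0, -0.0, -1.0]]
wrist_force: [0.2, 0.4, -0.2]
gripper_width: 0.0437
grasp_force: 0.0
```

>>> step_arm(delta_pos=[[0, 0, 15], [0, 0, 40], [0, 0, 70], [0, 0, 90], [-10, -10, 100], [-30, -40, 100], [-55, -80, 100], [-75, -115, 100]], dr=[[0, 0, 0], [0, 0, 0], [0, 0, 0], [0, 0, 0], [0, 0, 0], [0, 0, -4], [0, 0, -8], [0, 0, -12]])

```text
clock: 10.45
eef_pos: [0.5156, -0.009, 0.219]
orientation: [[0.973, -0.231, -0.001], [-0.231, -0.973, -0.0], [-0.001, 0.0, -1.0]]
wrist_force: [0.3, -0.7, 0.1]
gripper_width: 0.0437
grasp_force: 0.0
```

```bash
python3 - <<'E'
from h import *
s=snap('side');w=snap('top');st=r.get_state()
print(st['clock'],st['eef_pos'],st['wrist_force'])
im=cv2.resize(s['img'][170:270,290:410],None,fx=3.5,fy=3.5)
b=cv2.resize(w['img'][150:250,200:320],None,fx=3.5,fy=3.5)
cv2.imwrite('pics/s3.png',cv2.resize(np.hstack([im,b])[:,:,::-1],(800,334)))
E
```

```text
10.55 [ 0.51459727 -0.01024091  0.21926281] [ 0.44687609 -0.37827234  0.10504887]
```

View pics/s3.png

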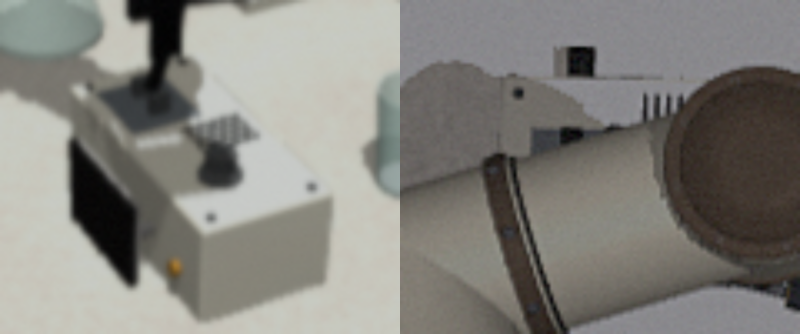

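The lever looks upright: in the top crop its tip is at (570,133), towards the back. I'll confirm once the arm is clear. Moving on to hover over the cover.

>>> step_arm(delta_pos=[[-6, -20, 0], [-18, -60, 0], [-32, -105, -5], [-46, -150, -10], [-58, -195, -15], [-68, -225, -20], [-73, -240, -20], [-73.5, -243, -20]], dr=[[0, 0, -2], [0, 0, -5], [0, 0, -8], [0, 0, -11], [0, 0, -14], [0, 0, -16], [0, 0, -18], [0, 0, -18.4]])

```text
clock: 11.55
eef_pos: [0.4441, -0.2509, 0.199]
orientation: [[0.851, -0.525, -0.0], [-0.525, -0.851, 0.0], [-0.0, 0.0, -1.0]]
wrist_force: [-0.3, 0.1, 0.5]
gripper_width: 0.0437
grasp_force: 0.0
```

>>> step_arm(delta_pos=[[0, 0, 0], [0, 0, 0], [0, 0, 0], [0, 0, 0], [0, 0, 0], [0, 0, 0], [0, 0, 0], [0, 0, 0]], dr=[[0, 0, 0], [0, 0, 0], [0, 0, 0], [0, 0, 0], [0, 0, 0], [0, 0, 0], [0, 0, 0], [0, 0, 0]])

```text
clock: 12.55
eef_pos: [0.4442, -0.2504, 0.1989]
orientation: [[0.852, -0.524, -0.0], [-0.524, -0.852, 0.0], [-0.0, 0.0, -1.0]]
wrist_force: [0.8, 0.7, 0.2]
gripper_width: 0.0437
grasp_force: 0.0
```

```bash
python3 - <<'E'
from h import *
w=snap('wrist');s=snap('side');t=snap('top');st=r.get_state()
print(st['clock'],st['eef_pos'],st['orientation'].round(4).tolist(),st['wrist_force'])
a=np.radians(-31.6);R=np.array([[np.cos(a),-np.sin(a),0],[np.sin(a),np.cos(a),0],[0,0,1]]);c=np.array([.4457,-.2514,0])
print(proj(w,[c+R@np.array(p)/1e3 for p in[(30,50,75),(30,-50,75),(22,50,75),(22,-50,75),(-26,0,75)]]).round(1).tolist())
w2=w['img'];im=cv2.resize(s['img'][170:270,290:410],(320,267));b=cv2.resize(t['img'][150:240,210:330],(320,240))
c=np.zeros((507,960,3),np.uint8);c[:480,:640]=w2;c[:267,640:]=im;c[267:,640:]=b
cv2.imwrite('pics/s4.png',cv2.resize(c[:,:,::-1],(800,422)))
np.save('w4.npy',w2)
E
```

```text
12.7 [ 0.44421614 -0.25036952  0.19894608] [[0.8516, -0.5242, 0.0], [-0.5242, -0.8516, 0.0], [0.0, -0.0, -1.0]] [ 0.03530679 -0.2269652  -0.51284491]
[[258.6, 201.1], [387.5, 200.9], [259.0, 211.3], [387.0, 211.1], [323.0, 269.5]]
```

View pics/s4.png

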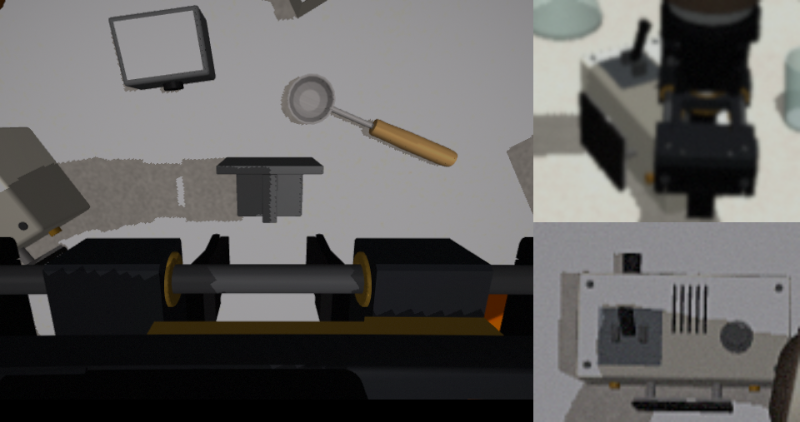

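The lever is standing up (side crop (640,40), top crop (627,318)). The cover is in the wrist view with its flange at about (270,165) scaled. I'll refine its edges numerically.

```bash
python3 - <<'E'
from h import *
w=np.load('w4.npy');g=cv2.cvtColor(w,cv2.COLOR_RGB2GRAY)
for u in(270,300,350,380): print(u,[int(v) for v in g[182:216,u-2:u+3].mean(1)])
print('row 205',[int(v) for v in g[203:207,250:400].mean(0)][::1])
print('rib row 258',[int(v) for v in g[256:260,300:350].mean(0)])
E
```

```text
270 [155, 155, 155, 155, 155, 155, 151, 100, 64, 46, 34, 30, 29, 28, 29, 28, 29, 51, 58, 50, 49, 49, 48, 49, 48, 48, 45, 82, 108, 110, 110, 110, 108, 106]
300 [155, 155, 155, 155, 155, 155, 126, 47, 28, 27, 28, 28, 28, 28, 29, 28, 28, 57, 70, 60, 50, 48, 48, 49, 49, 48, 45, 40, 49, 49, 49, 49, 48, 48]
350 [155, 155, 155, 155, 154, 155, 127, 46, 27, 28, 28, 28, 28, 28, 28, 28, 29, 55, 80, 82, 81, 80, 80, 80, 79, 78, 74, 65, 79, 80, 80, 80, 80, 80]
380 [155, 155, 154, 155, 155, 155, 155, 155, 155, 149, 133, 98, 66, 40, 29, 28, 28, 55, 82, 83, 83, 83, 81, 81, 81, 79, 75, 116, 152, 155, 155, 156, 155, 155]
row 205 [109, 108, 108, 108, 106, 106, 107, 106, 105, 81, 51, 48, 49, 49, 48, 49, 48, 49, 49, 48, 48, 49, 49, 49, 48, 49, 49, 48, 48, 49, 49, 49, 48, 48, 49, 49, 49, 48, 48, 48, 49, 49, 49, 48, 48, 49, 48, 48, 49, 49, 49, 48, 48, 49, 49, 48, 49, 48, 49, 48, 48, 49, 48, 49, 49, 49, 48, 49, 48, 48, 48, 48, 48, 53, 65, 76, 79, 79, 79, 79, 79, 79, 79, 78, 79, 78, 79, 79, 79, 79, 80, 79, 79, 79, 80, 79, 79, 80, 80, 79, 80, 80, 80, 80, 80, 80, 80, 80, 80, 80, 80, 80, 79, 80, 80, 80, 81, 81, 81, 81, 81, 81, 81, 81, 81, 81, 81, 81, 81, 81, 82, 81, 81, 82, 82, 78, 78, 89, 128, 154, 155, 155, 154, 154, 154, 154, 154, 154, 155, 155]
rib row 258 [48, 48, 48, 47, 48, 48, 48, 56, 62, 66, 69, 66, 62, 66, 59, 48, 47, 49, 48, 49, 48, 48, 49, 53, 65, 75, 78, 78, 78, 74, 75, 72, 71, 77, 77, 78, 77, 77, 77, 77, 77, 78, 78, 77, 78, 77, 78, 78, 78, 77]
```

>>> step_arm(delta_pos=[[1.3, -0.8, -10], [1.3, -0.8, -40], [1.3, -0.8, -75], [1.3, -0.8, -105], [1.3, -0.8, -130], [1.3, -0.8, -145], [1.3, -0.8, -153.5], [1.3, -0.8, -153.5]], dr=[[0, 0, 0], [0, 0, 0], [0, 0, 0], [0, 0, 0], [0, 0, 0], [0, 0, 0], [0, 0, 0], [0, 0, 0]])

```text
clock: 13.7
eef_pos: [0.4455, -0.2512, 0.0452]
orientation: [[0.852, -0.524, -0.0], [-0.524, -0.852, 0.0], [-0.0, 0.0, -1.0]]
wrist_force: [0.7, 0.7, 0.0]
gripper_width: 0.0433
grasp_force: 0.0
```

>>> step_arm(delta_pos=[[0, 0, 0], [0, 0, 0], [0, 0, 0], [0, 0, 0], [0, 0, 0], [0, 0, 0], [0, 0, 0], [0, 0, 0]], dr=[[0, 0, 0], [0, 0, 0], [0, 0, 0], [0, 0, 0], [0, 0, 0], [0, 0, 0], [0, 0, 0], [0, 0, 0]], fingers=-1, force=50)

```text
clock: 14.7
eef_pos: [0.4455, -0.2513, 0.0458]
orientation: [[0.852, -0.524, 0.0], [-0.524, -0.852, -0.0], [0.0, 0.0, -1.0]]
wrist_force: [-1.3, -1.2, 6.3]
gripper_width: 0.0136
grasp_force: 50.0
```

```bash
python3 - <<'E'
from h import *
st=r.get_state();print(st['clock'],st['eef_pos'],st['orientation'].round(4).tolist(),st['wrist_force'],st['gripper_width'],st['grasp_force'])
E
```

```text
14.7 [ 0.44552701 -0.25133691  0.04580645] [[0.8517, -0.524, 0.0], [-0.524, -0.8517, -0.0003], [0.0002, 0.0003, -1.0]] [-1.27185631 -1.19115515  6.3078282 ] 0.0135634899842577 49.99994544312358
```

>>> step_arm(delta_pos=[[0, 0, 8], [0, 0, 25], [0, 0, 40], [0, 15, 40], [0, 45, 40], [0, 85, 40], [0, 125, 40], [0, 165, 40]], dr=[[0, 0, 0], [0, 0, 0], [0, 0, 0], [0, 0, 3], [0, 0, 8], [0, 0, 13], [0, 0, 18], [0, 0, 23]])

```text
clock: 15.7
eef_pos: [0.4447, -0.0843, 0.085]
orientation: [[0.989, -0.145, -0.001], [-0.145, -0.989, 0.0], [-0.001, -0.0, -1.0]]
wrist_force: [1.0, -1.0, -1.9]
gripper_width: 0.0136
grasp_force: 50.0
```

>>> step_arm(delta_pos=[[0, 40, 0], [0, 75, 0], [0, 105, 0], [0, 125, 0], [0, 138, 0], [-0.8, 142.3, 0], [-0.8, 142.3, 0], [-0.8, 142.3, 0]], dr=[[0, 0, 3], [0, 0, 5], [0, 0, 6.5], [0, 0, 7.4], [0, 0, 7.4], [0, 0, 7.4], [0, 0, 7.4], [0, 0, 7.4]])

```text
clock: 16.7
eef_pos: [0.4445, 0.0556, 0.0854]
orientation: [[1.0, -0.022, -0.0], [-0.022, -1.0, -0.0], [-0.0, 0.0, -1.0]]
wrist_force: [0.0, 0.5, -1.6]
gripper_width: 0.0138
grasp_force: 50.0
```

```bash
python3 - <<'E'
from h import *
st=r.get_state();print(st['clock'],st['eef_pos'],st['orientation'].round(4).tolist(),st['wrist_force'],st['gripper_width'],st['grasp_force'])
w=snap('wrist');s=snap('side')
im=cv2.resize(s['img'][170:330,240:400],(480,480))
cv2.imwrite('pics/s5.png',cv2.resize(np.hstack([w['img'],im])[:,:,::-1],(800,343)))
np.save('w5.npy',w['img'])
E
```

```text
16.7 [0.44453499 0.05560653 0.08536379] [[0.9998, -0.022, -0.0004], [-0.022, -0.9998, -0.0001], [-0.0004, 0.0001, -1.0]] [ 0.01041877  0.49411191 -1.6276667 ] 0.013783849451793473 49.9997946806252
```

View pics/s5.png

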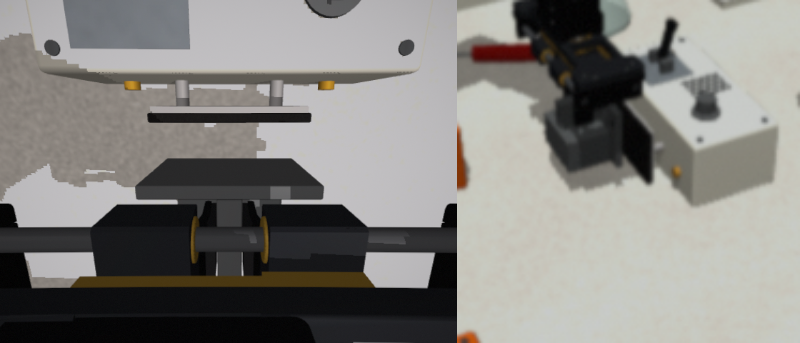

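The wrist view shows the held flange square to the plate. The plate spans columns 148–311 at row 118 and the flange top spans 136–323 at row 187 (scaled). I'll measure the alignment at full resolution.

```bash
python3 - <<'E'
from h import *
w=snap('wrist');g=cv2.cvtColor(w['img'],cv2.COLOR_RGB2GRAY).astype(int)
for u in(225,320,415): print(u,[(v,int(g[v,u-1:u+2].mean())) for v in list(range(143,178))+list(range(255,285))][::1])
def edges(v,a,b):
    x=g[v-1:v+2].mean(0);d=np.diff(x);return [(i,int(d[i])) for i in range(a,b) if abs(d[i])>9]
print('plate',edges(166,190,450));print('flange',edges(260,170,470),edges(270,170,470))
E
```

```text
225 [(143, 134), (144, 134), (145, 134), (146, 134), (147, 133), (148, 131), (149, 127), (150, 167), (151, 168), (152, 168), (153, 167), (154, 167), (155, 167), (156, 168), (157, 162), (158, 84), (159, 22), (160, 25), (161, 26), (162, 26), (163, 26), (164, 26), (165, 28), (166, 28), (167, 27), (168, 28), (169, 25), (170, 19), (171, 29), (172, 137), (173, 138), (174, 138), (175, 138), (176, 139), (177, 140), (255, 41), (256, 41), (257, 40), (258, 40), (259, 44), (260, 56), (261, 60), (262, 63), (263, 63), (264, 63), (265, 63), (266, 63), (267, 63), (268, 62), (269, 63), (270, 63), (271, 63), (272, 63), (273, 63), (274, 63), (275, 63), (276, 63), (277, 64), (278, 53), (279, 133), (280, 186), (281, 194), (282, 194), (283, 194), (284, 194)]
320 [(143, 139), (144, 141), (145, 144), (146, 144), (147, 144), (148, 107), (149, 147), (150, 173), (151, 173), (152, 172), (153, 173), (154, 173), (155, 172), (156, 173), (157, 173), (158, 94), (159, 27), (160, 26), (161, 26), (162, 26), (163, 27), (164, 27), (165, 26), (166, 25), (167, 27), (168, 27), (169, 27), (170, 23), (171, 17), (172, 132), (1
[... 736 characters left out ...]
), (173, 193), (174, 193), (175, 194), (176, 193), (177, 193), (255, 40), (256, 40), (257, 40), (258, 41), (259, 43), (260, 56), (261, 60), (262, 62), (263, 63), (264, 63), (265, 63), (266, 62), (267, 62), (268, 61), (269, 62), (270, 62), (271, 62), (272, 62), (273, 61), (274, 60), (275, 61), (276, 62), (277, 61), (278, 53), (279, 133), (280, 186), (281, 193), (282, 193), (283, 193), (284, 193)]
plate [(205, -42), (206, -61), (207, -23), (433, 9), (434, 71), (435, 86)]
flange [(188, -32), (189, -33), (190, -16), (377, 10), (406, -11), (450, 12), (451, 33), (452, 54), (453, 38)] [(188, -45), (189, -71), (190, -13), (377, 23), (378, 17), (405, -15), (406, -26), (451, 34), (452, 83), (453, 14)]
```

```bash
python3 - <<'E'
from h import *
w=snap('wrist');st=r.get_state();p=st['eef_pos']
P=onz(w,[(206.5,166),(434.8,166),(225,171.4),(415,171)],.076)
F=onz(w,[(189.4,270),(452.3,270),(225,259.7),(415,259.7)],.1146)
for n,q in(('plate',P),('flange',F)):
    d=q[2]-q[3];print(n,q.round(4).tolist(),'width',np.linalg.norm(q[0]-q[1]),'mid',((q[0]+q[1])/2).round(4),'yaw',np.degrees(np.arctan2(-d[0],d[1])))
u=np.array([np.cos(np.radians(1.22)),-np.sin(np.radians(1.22))]);v=np.array([-u[1],u[0]])
pm=(P[0]+P[1])[:2]/2;fm=(F[0]+F[1])[:2]/2
print('lateral off (plate-flange)',(pm-fm)@v*1e3,'gap x',((P[2]+P[3])-(F[2]+F[3]))[:2]@u*500,'tcp',p,'face-tcp',((F[2]+F[3])[:2]/2-p[:2])@u, 'fm-tcp lat',(fm-p[:2])@v)
E
```

```text
plate [[0.5105, 0.1067, 0.076], [0.5081, 0.0031, 0.076], [0.508, 0.0986, 0.076], [0.5061, 0.012, 0.076]] width 0.10363075506591166 mid [0.5093 0.0549 0.076 ] yaw -1.2103539132343044
flange [[0.4739, 0.1055, 0.1146], [0.4715, 0.0058, 0.1146], [0.4776, 0.0917, 0.1146], [0.4759, 0.0201, 0.1146]] width 0.09978951497792124 mid [0.4727 0.0557 0.1146] yaw -1.3320079013936486
lateral off (plate-flange) 0.0244911857580174 gap x 30.270047505698773 tcp [0.44472996 0.05574016 0.08545583] face-tcp 0.03204010843453994 fm-tcp lat 0.0005144276603731111
```

>>> step_arm(delta_pos=[[0, 0, -8], [0, 0, -22], [0, 0, -34], [0, 0, -39], [4, -0.1, -39], [12, -0.3, -39], [20, -0.4, -39], [24, -0.5, -39]], dr=[[0, 0, 0], [0, 0, 0], [0, 0, 0], [0, 0, 0], [0, 0, 0], [0, 0, 0], [0, 0, 0], [0, 0, 0]])

```text
clock: 17.9
eef_pos: [0.4696, 0.0557, 0.0464]
orientation: [[1.0, -0.021, 0.001], [-0.021, -1.0, 0.0], [0.001, -0.0, -1.0]]
wrist_force: [0.6, 0.1, -1.9]
gripper_width: 0.0139
grasp_force: 50.0
```

>>> step_arm(delta_pos=[[2, 0, 0], [4, -0.1, 0], [6, -0.1, 0], [8, -0.2, 0], [10, -0.2, 0], [11.5, -0.2, 0], [12, -0.3, 0], [12, -0.3, 0]], dr=[[0, 0, 0], [0, 0, 0], [0, 0, 0], [0, 0, 0], [0, 0, 0], [0, 0, 0], [0, 0, 0], [0, 0, 0]])

```text
clock: 18.9
eef_pos: [0.4797, 0.0551, 0.0462]
orientation: [[1.0, -0.021, -0.002], [-0.021, -1.0, -0.0], [-0.002, 0.001, -1.0]]
wrist_force: [-5.0, 2.1, -0.0]
gripper_width: 0.0134
grasp_force: 50.0
```

>>> step_arm(delta_pos=[[0, 0, 0], [0, 0, 0], [0, 0, 0], [0, 0, 0], [0, 0, 0], [0, 0, 0], [0, 0, 0], [0, 0, 0]], dr=[[0, 0, 0], [0, 0, 0], [0, 0, 0], [0, 0, 0], [0, 0, 0], [0, 0, 0], [0, 0, 0], [0, 0, 0]])

```text
clock: 19.9
eef_pos: [0.4796, 0.0551, 0.0462]
orientation: [[1.0, -0.021, -0.002], [-0.021, -1.0, -0.0], [-0.002, 0.001, -1.0]]
wrist_force: [-4.6, 2.9, -0.2]
gripper_width: 0.0135
grasp_force: 50.0
```

```bash
python3 - <<'E'
from h import *
f=[]
for i in range(6):
    snap('top');st=r.get_state();f.append(np.r_[st['wrist_force'],st['eef_pos']])
print(np.mean(f,0).round(4),np.std(f,0).round(4),st['orientation'].round(4).tolist(),st['clock'],st['gripper_width'])
E
```

```text
[-5.2114  2.0655  0.5608  0.4796  0.0552  0.0462] [0.3683 0.4401 0.2675 0.     0.     0.    ] [[0.9998, -0.0215, -0.0021], [-0.0215, -0.9998, -0.0005], [-0.0021, 0.0005, -1.0]] 20.2 0.013568054633089298
```

>>> step_arm(delta_pos=[[0.7, 0, 0], [1.4, 0, 0], [2.1, 0, 0], [2.8, -0.1, 0], [3.4, -0.1, 0], [3.9, -0.1, 0], [4.4, -0.1, 0], [4.4, -0.1, 0]], dr=[[0, 0, 0], [0, 0, 0], [0, 0, 0], [0, 0, 0], [0, 0, 0], [0, 0, 0], [0, 0, 0], [0, 0, 0]])

```text
clock: 21.2
eef_pos: [0.4826, 0.0548, 0.0459]
orientation: [[1.0, -0.022, -0.005], [-0.022, -1.0, -0.001], [-0.005, 0.001, -1.0]]
wrist_force: [-8.7, 2.8, 2.2]
gripper_width: 0.0131
grasp_force: 50.0
```

```bash
python3 - <<'E'
from h import *
f=[]
for i in range(10):
    s=snap('side' if i%2 else 'wrist');st=r.get_state();f.append(np.r_[st['wrist_force'],st['eef_pos']])
    if i==8:w=s
print(np.mean(f,0).round(4),np.std(f,0).round(4),st['orientation'].round(4).tolist(),st['clock'],st['gripper_width'])
im=cv2.resize(s['img'][170:290,280:400],(480,480))
cv2.imwrite('pics/s6.png',cv2.resize(np.hstack([w['img'],im])[:,:,::-1],(800,343)))
E
```

```text
[-8.0832  2.5306  2.1113  0.4826  0.0548  0.0459] [0.6077 0.4641 0.4188 0.     0.     0.    ] [[0.9997, -0.0219, -0.0051], [-0.0219, -0.9998, -0.0011], [-0.0051, 0.0012, -1.0]] 21.7 0.013711788297870668
```

View pics/s6.png

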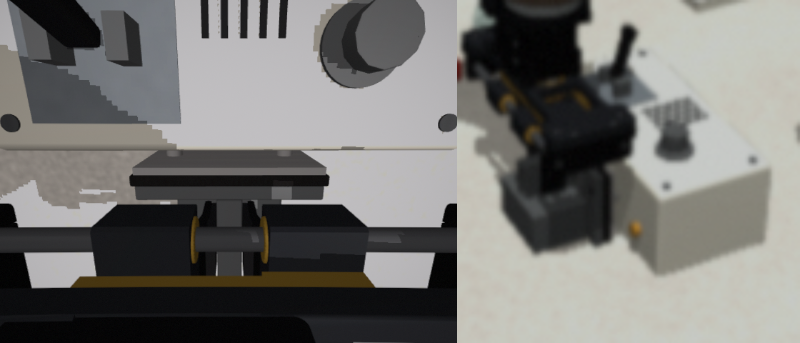

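The cover is flush against the plate and roughly centred, the lever is still up, and the force is 8.1 N. It seems to be touching the bench slightly, so I'll raise it a touch, level it and add about 1.3 mm.

>>> step_arm(delta_pos=[[0, 0, 0.2], [0, 0, 0.4], [0, 0, 0.6], [0.3, 0, 0.7], [0.6, 0, 0.7], [0.9, 0, 0.7], [1.2, 0, 0.7], [1.2, 0, 0.7]], dr=[[0, -0.1, 0], [0, -0.2, 0], [0, -0.3, 0], [0, -0.3, 0], [0, -0.3, 0], [0, -0.3, 0], [0, -0.3, 0], [0, -0.3, 0]])

```text
clock: 22.7
eef_pos: [0.483, 0.0547, 0.0459]
orientation: [[1.0, -0.022, -0.002], [-0.022, -1.0, -0.001], [-0.002, 0.001, -1.0]]
wrist_force: [-8.2, 3.3, -0.4]
gripper_width: 0.0138
grasp_force: 50.0
```

```bash
cat > m.py <<'E'
from h import *
f=[]
for i in range(16):
    w=snap('wrist');st=r.get_state();f.append(np.r_[st['wrist_force'],st['eef_pos']])
print(np.mean(f,0).round(4),np.std(f,0).round(4),st['orientation'].round(4).tolist(),st['clock'],st['gripper_width'])
g=cv2.cvtColor(w['img'],cv2.COLOR_RGB2GRAY).astype(int)
for u in(225,300,415): print(u,[int(g[v,u-1:u+2].mean()) for v in range(228,290)])
for v in (253,270):
    x=g[v-1:v+2].mean(0);d=np.diff(x);print(v,[(i,int(d[i])) for i in range(170,480) if abs(d[i])>12])
E
python3 m.py
```

```text
[-8.1565  3.8612 -1.2522  0.4829  0.0547  0.0459] [0.3375 0.5311 0.3734 0.     0.     0.    ] [[0.9997, -0.0224, -0.0017], [-0.0224, -0.9997, -0.0013], [-0.0016, 0.0014, -1.0]] 23.5 0.013857847561291018
225 [68, 69, 69, 70, 71, 69, 88, 106, 107, 108, 107, 108, 108, 107, 107, 108, 108, 40, 14, 17, 16, 16, 15, 16, 17, 15, 15, 14, 15, 16, 16, 15, 29, 56, 60, 62, 61, 62, 62, 62, 62, 62, 61, 62, 61, 61, 62, 62, 62, 62, 56, 84, 129, 135, 136, 178, 186, 152, 66, 13, 13, 14]
300 [68, 69, 70, 71, 71, 70, 88, 106, 108, 109, 108, 108, 109, 109, 108, 109, 109, 40, 14, 16, 16, 15, 16, 16, 16, 17, 16, 15, 16, 16, 15, 13, 30, 57, 61, 62, 62, 61, 62, 61, 61, 61, 61, 61, 61, 61, 61, 61, 61, 61, 55, 47, 60, 62, 62, 51, 20, 11, 11, 11, 11, 12]
415 [68, 67, 69, 70, 71, 71, 95, 106, 106, 106, 106, 107, 106, 106, 106, 106, 85, 31, 13, 15, 15, 15, 14, 15, 16, 16, 15, 16, 15, 16, 15, 13, 40, 57, 61, 62, 62, 62, 61, 61, 61, 61, 61, 61, 61, 60, 60, 60, 60, 61, 52, 142, 185, 191, 191, 191, 191, 156, 67, 14, 13, 13]
253 [(180, -60), (181, -48), (459, 67), (460, 98)]
270 [(188, -35), (189, -33), (379, 22), (380, 17), (407, -14), (408, -26), (451, 48), (452, 79)]
```

>>> step_arm(delta_pos=[[0.3, 0.1, 0], [0.6, 0.2, 0], [0.9, 0.3, 0], [1.2, 0.4, 0], [1.3, 0.4, 0], [1.3, 0.4, 0], [1.3, 0.4, 0], [1.3, 0.4, 0]], dr=[[0, -0.05, 0], [0, -0.1, 0], [0, -0.1, 0], [0, -0.1, 0], [0, -0.1, 0], [0, -0.1, 0], [0, -0.1, 0], [0, -0.1, 0]])

```text
clock: 24.5
eef_pos: [0.4837, 0.0547, 0.0459]
orientation: [[1.0, -0.022, -0.001], [-0.022, -1.0, -0.002], [-0.001, 0.002, -1.0]]
wrist_force: [-9.5, 2.8, -0.0]
gripper_width: 0.0139
grasp_force: 50.0
```

```bash
python3 m.py
```

```text
[-9.052   3.0683  0.2258  0.4837  0.0547  0.0459] [0.4512 0.3687 0.4012 0.     0.     0.    ] [[0.9997, -0.0225, -0.0012], [-0.0225, -0.9997, -0.002], [-0.0012, 0.002, -1.0]] 25.3 0.01371363825235206
225 [69, 68, 70, 70, 71, 70, 88, 106, 108, 108, 108, 107, 108, 108, 107, 108, 108, 39, 15, 16, 16, 15, 15, 16, 15, 15, 16, 15, 16, 15, 15, 14, 29, 55, 61, 61, 62, 62, 61, 61, 61, 62, 62, 61, 61, 62, 62, 62, 61, 61, 56, 85, 128, 135, 135, 136, 178, 152, 66, 12, 14, 15]
300 [68, 68, 70, 70, 72, 70, 88, 107, 108, 108, 109, 109, 109, 109, 109, 108, 108, 40, 15, 16, 17, 16, 17, 16, 15, 16, 16, 15, 15, 15, 15, 13, 29, 56, 61, 62, 62, 62, 62, 61, 61, 62, 62, 61, 61, 62, 61, 61, 60, 61, 55, 47, 60, 61, 61, 51, 20, 11, 10, 13, 11, 11]
415 [68, 68, 69, 71, 71, 70, 95, 106, 107, 107, 107, 107, 107, 107, 107, 107, 85, 30, 14, 15, 16, 15, 15, 16, 16, 15, 15, 15, 15, 14, 15, 12, 39, 58, 61, 61, 62, 62, 61, 61, 62, 61, 61, 61, 61, 61, 60, 60, 60, 60, 53, 132, 184, 191, 191, 191, 190, 156, 67, 14, 13, 14]
253 [(180, -55), (181, -53), (459, 67), (460, 97)]
270 [(188, -35), (189, -33), (379, 22), (380, 18), (407, -15), (408, -26), (451, 48), (452, 80)]
```

```bash
python3 -c "
from rig import r
print(r.job_done())"
```

```text
the job is handed in; nothing more can be done
None
```

The job is handed in: the button press dropped the lever, the lever was lifted and stays up, and the arm is holding the cover square and centred on the seal plate at about 9 N, with the plate in about 9 mm.

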